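# Select a gear on the welding positioner

### The arm

A 6-joint arm with a two-finger parallel gripper is mounted at the origin on the work surface. World frame = base frame: x ahead of the robot, y to its left, z up, the work surface at z = 0. Lengths are in mm, angles in rad, forces in N, time in s.
With the tool pointing down it reaches from about 275 to 725 mm from the base axis. Payload 5.6 kg.
Tool frame: the origin (TCP) lies at the very end of the fingers, on their centre line; the grasp point (between the pads) lies 19 mm behind it (arm.grip_point_offset is the distance from the TCP to the grasp point, in mm); y points along the fingers, x is the direction in which the jaws open and shut, and the axes are right-handed (so a half turn about y gives the same grasp; the last joint's range is limited). The gripper opens to 85 mm and grips with 20 to 120 N. Pads are 22 mm wide; open, the fingers measure 114 mm over their backs; the gripper's body (76 mm by 85 mm) begins 54 mm behind the grasp point. The pads swing forward as they close: fully open they stand 13 mm farther back than shut.
Start: joints at [0.285, 0.255, 0.108, 0, -1.424, -0.285], TCP at [549.994, 0.025, 231.283] pointing down, gripper open.
Joint ranges: [-2.95, 2.95], [-1.21, 1.97], [-1.09, 1.5], [-2.87, 1.71], [-2.94, -0.07], [-3.05, 3.05]. Speed limits (rad/s): [2.57, 2.57, 3.14, 3.14, 3.14, 3.14].

### API

Orientations are given as a unit quaternion [x, y, z, w].
In Python, from cell import arm gives the robot as it stands.
- The arm moves only by the tool move_arm, never from a script. Its argument "deltas" is one flat list of numbers, 5 for each row, row after row: the opening, from -1 (shut) to 1 (fully open), then the shift along the tool's x, y, z in cm, then the turn about the tool's y in degrees. In form: [gripper, tx, ty, tz, spin, gripper, tx, ty, tz, spin, ...]. A call has 1 to 5 rows; each row is the pose to reach, as a shift and turn from the pose measured when the call began, along the tool's axes at that moment; what a row does not reach only later rows make up. A row lasts 1/12 s, in which the tool goes at most 41.7 mm and 7.16 degrees, less where a joint would pass 70% of its speed; a pose out of reach is approached as far as the arm can. A call with a gripper value outside its range is refused whole. The fingers move at their own pace and stop on an object; "force" is the grip in N (left out, the last holds). Time passes only in rows, so rows that repeat a pose let the fingers close. It gives the time, the measured TCP pose, the force and the opening at its end, in the units of the state.
- arm.read_state(): the state, without advancing time (a new reading comes with each control period).
- arm.camera(name): name is "scene" or "side" or "wrist"; returns (picture, depth): 480x640x3 uint8, red, green, blue; 480x640 float32, mm along the optical axis (not along the pixel's ray), 0 where there is no reading.
- arm.camera_model(name): a dict with "camera_matrix" (3x3 intrinsics, pixels), "dist_coeffs" ([k1, k2, p1, p2, k3] as OpenCV has them; the pictures are not rectified), "pose" (4x4, takes a point from camera to world coordinates). Camera axes: x right, y up, looking along -z (the intrinsics and any distortion apply to the point x, -y, -z); pixel columns grow to the right and rows downward; lengths in mm; the calibration is good to about 2 mm. A picture is of the moment at which its call begins: read the wrist's pose just before it. camera_model takes no time and is no camera call; for the wrist camera it gives the pose at the moment of the call.
- arm.sign_off(): hands the job in, once; it reports no verdict.
The state is a dict: "time_s": time; "joint_pos": joint angles; "dq": joint speeds; "joint_torque": joint torques, N m; "ee_pos": TCP position; "tcp_rot": TCP orientation; "force": force on the tool from outside, world axes, zero at the start; "torque": the same for the moment, N m; "grip_width": opening from 0.0 (shut) to 1.0 (fully open).
Only numpy, scipy, OpenCV 4.12 (cv2) and the standard library are available. Lean on these libraries where they do the work, as an engineer would, in place of code of your own. Each camera call takes 0.05 s, during which the arm holds its last target. There are 200 camera calls.

### The job

The welding positioner's gear lever is in the plain park slot in the middle of its gate. Push the lever, gently and only with the outside of the fingers, out of park, along the cross channel and fully home into the slot marked by the green disc, then take the hand away. Never have the lever between the fingers, do not run it into any other gear slot on the way, and leave everything else on the table and on the machine where it is.

Things in the scene. Friction and masses are not known exactly. Their poses are not given: they have to be found in the camera images.
- positioner: blue welding positioner, fixed; origin on the table under the gate centre, x from its near face (three white lamps) to its far side, y to its left, z up. Housing 200 (x) x 240 (y) mm, top at 84 mm; on its left, y = 178 to 362 mm, a round steel faceplate, top at 136 mm. Gate plate of aluminium, 132 x 124 mm, top at 96 mm
- gate_center (a point): centre of the gate on the plate's top; axes as the positioner's. A cross channel runs along y; from each end (y = +26, -26 mm) a gear slot goes to +x and one to -x. In the middle (y = 0) there is only the park slot, to -x: pushed out of it, the lever is stopped in the channel by the plain far wall. Slots 16 mm wide, ending 34 mm from the channel's middle; shaft 12 mm thick
- knob (a point): centre of the black ball knob, 36 mm across, on the lever; its z axis points up along the lever. The lever tilts about a point 20 mm above the table under the gate centre, 155 mm from the ball centre. The ball centre is 175 mm above the table when upright, about 158 mm in a gear slot; fully home it stands 50 mm (x) and 50 mm (y) from the gate centre. 18 mm collar right under the ball
- lever_shift (a joint): lever tilt along the slots, rad: 0 in the cross channel, positive towards the positioner's +x, stops at +0.326 and -0.326 (fully home). Starts negative, in the park slot. Friction only, no spring: about 1.5 N at the knob moves it and it stays where it is left.
- lever_select (a joint): lever tilt along the cross channel, rad: 0 in the park column, positive towards the positioner's +y, stops at +0.351 and -0.351 (the two gear columns). Friction as the other.
- tag_green: green disc, 22 mm across, 4 mm thick, fixed on the gate plate just beyond the end of one of the four gear slots (50 mm in x and 29 mm in y from the gate centre, the signs telling which slot); origin at its underside. It marks the wanted slot.
- tag_yellow: yellow disc of the same kind, marking another gear slot
- tag_red: red disc of the same kind, marking another gear slot
- tag_blue: blue disc of the same kind, marking another gear slot
- nozzle: copper gas nozzle, 22 mm across, 60 mm tall, standing on the near right corner of the blue housing's top; leave it alone. Origin at its underside
- bracket: dark steel weldment, 70 x 80 mm base with a 75 mm upright, lying on the steel faceplate; leave it alone. Origin at its underside
- wire_brush: wire brush with wooden handle, 250 x 26 x 31 mm, lying on the table; leave it alone. Origin at its underside
- hammer: hammer with wooden handle, about 300 mm long, lying on the table; leave it alone. Origin at its underside
- spray_can: steel can with a yellow label, 60 mm across, 160 mm tall; leave it alone. Origin at its underside
- magnet: red square welding magnet, 90 x 90 x 20 mm; leave it alone. Origin at its underside
- clamp: steel clamp with red grip, about 275 mm long, lying at the far edge; leave it alone. Origin at its underside

How it is judged (in metres and radians):
On the way, in this order (a step that is already met when the one before it is completed fails the run):
1. the lever is pushed along the cross channel to a gear column ((value of joint lever_select above 0.2 rad or value of joint lever_select below -0.2 rad)).
2. the lever is home in the slot with the green disc ((((x of tag_green in the frame of positioner above 0 m and y of tag_green in the frame of positioner above 0 m) and (value of joint lever_shift above 0.28 rad and value of joint lever_select above 0.3 rad)) or ((x of tag_green in the frame of positioner above 0 m and y of tag_green in the frame of positioner below 0 m) and (value of joint lever_shift above 0.28 rad and value of joint lever_select below -0.3 rad)) or ((x of tag_green in the frame of positioner below 0 m and y of tag_green in the frame of positioner above 0 m) and (value of joint lever_shift below -0.28 rad and value of joint lever_select above 0.3 rad)) or ((x of tag_green in the frame of positioner below 0 m and y of tag_green in the frame of positioner below 0 m) and (value of joint lever_shift below -0.28 rad and value of joint lever_select below -0.3 rad)))), for 0.2 s.
At the end, for the whole second after the job is handed in: the lever rests fully home in the slot whose end carries the green disc: tilted at least 0.28 rad along the slot (stop at 0.326) and at least 0.30 rad to that column (stop at 0.351), at rest ((((x of tag_green in the frame of positioner above 0 m and y of tag_green in the frame of positioner above 0 m) and (value of joint lever_shift above 0.28 rad and value of joint lever_select above 0.3 rad)) or ((x of tag_green in the frame of positioner above 0 m and y of tag_green in the frame of positioner below 0 m) and (value of joint lever_shift above 0.28 rad and value of joint lever_select below -0.3 rad)) or ((x of tag_green in the frame of positioner below 0 m and y of tag_green in the frame of positioner above 0 m) and (value of joint lever_shift below -0.28 rad and value of joint lever_select above 0.3 rad)) or ((x of tag_green in the frame of positioner below 0 m and y of tag_green in the frame of positioner below 0 m) and (value of joint lever_shift below -0.28 rad and value of joint lever_select below -0.3 rad))) and velocity of joint lever_shift between -0.05 and 0.05 rad/s and velocity of joint lever_select between -0.05 and 0.05 rad/s); the robot touches nothing.
It fails at once if the lever is run well into a gear slot that is not the green one (more than 0.2 rad) ((not (x of tag_green in the frame of positioner above 0 m and y of tag_green in the frame of positioner above 0 m) and (value of joint lever_shift above 0.2 rad and value of joint lever_select above 0.25 rad)) or (not (x of tag_green in the frame of positioner above 0 m and y of tag_green in the frame of positioner below 0 m) and (value of joint lever_shift above 0.2 rad and value of joint lever_select below -0.25 rad)) or (not (x of tag_green in the frame of positioner below 0 m and y of tag_green in the frame of positioner above 0 m) and (value of joint lever_shift below -0.2 rad and value of joint lever_select above 0.25 rad)) or (not (x of tag_green in the frame of positioner below 0 m and y of tag_green in the frame of positioner below 0 m) and (value of joint lever_shift below -0.2 rad and value of joint lever_select below -0.25 rad))).
It fails at once if the lever is taken between the fingers (x of the grasp point in the frame of knob between -0.01 and 0.01 m and y of the grasp point in the frame of knob between -0.01 and 0.01 m and z of the grasp point in the frame of knob below 0.01 m).
It fails at once if the lever is pushed harder than 40 N (contact force between lever_shift and anything else above 40 N).
It fails at once if another thing is moved by more than 30 mm, lifted or tipped (distance of any of nozzle, bracket, wire_brush, hammer, spray_can, magnet, clamp from where it was at the start of the episode above 0.03 m or angle between any of nozzle, bracket, wire_brush, hammer, spray_can, magnet, clamp's own z axis and vertical above 0.35 rad).
It also fails if it takes over 45 s, if anything falls off the work surface, if the arm or the gripper's body presses on something with over 40 N, if the wrist force passes 120 N, or if a joint passes its speed limit or range.

## Working session

There is one attempt and no reset: what is moved stays moved. The work goes in short steps, Python scripts to look and compute and a tool call to move; the robot and the scene stay as the last step left them, time stands still between calls to the robot, and variables do not carry over. Pictures are saved under pics/ and viewed, about 8 in all and at most 12, crops included, and the job is handed in when it is done.

Besides the shell and the picture viewer there is one more tool, called after "Request:" as name(argument=value, ...) on one line, values as JSON. move_arm: Moves the arm, as the interface text tells. Its arguments: {"type":"object","properties":{"deltas":{"type":"array"},"force":{"type":"number"}},"required":["deltas"]}

```bash
mkdir -p pics; ls
python3 - <<'E'
from cell import arm
import cv2,numpy as np
np.set_printoptions(precision=3,suppress=True)
print(arm.read_state())
for n in("scene","side"):
    p,d=arm.camera(n); cv2.imwrite(f"pics/{n}0.png",p[:,:,::-1]); np.savez(f"pics/{n}0.npz",p=p,d=d)
    m=arm.camera_model(n); print(n,m)
E
```

```text
pics
{'time_s': 0.0, 'joint_pos': array([ 0.285,  0.256,  0.107, -0.   , -1.424, -0.285]), 'dq': array([-0.   ,  0.002, -0.001,  0.002, -0.001, -0.001]), 'joint_torque': array([ -0.   , -38.663,  23.793,   5.365,  -0.006,  -0.   ]), 'ee_pos': array([549.487,   0.072, 230.377]), 'tcp_rot': array([ 0.001, -0.707,  0.707,  0.001]), 'force': array([-1.089,  1.237,  0.621]), 'torque': array([-0.005, -0.026, -0.017]), 'grip_width': 0.9969840673285415}
scene {'camera_matrix': array([[459.823,   0.   , 315.777],
       [  0.   , 459.823, 248.249],
       [  0.   ,   0.   ,   1.   ]]), 'dist_coeffs': array([-0.02,  0.  ,  0.  ,  0.  ,  0.  ]), 'pose': array([[  -0.137,   -0.758,    0.638, 1310.779],
       [   0.991,   -0.109,    0.083,  127.591],
       [   0.007,    0.643,    0.766, 1017.953],
       [   0.   ,    0.   ,    0.   ,    1.   ]])}
side {'camera_matrix': array([[567.387,   0.   , 321.479],
       [  0.   , 567.387, 237.064],
       [  0.   ,   0.   ,   1.   ]]), 'dist_coeffs': array([-0.141,  0.   ,  0.   ,  0.   ,  0.   ]), 'pose': array([[    0.992,     0.075,    -0.101,   414.659],
       [   -0.126,     0.557,    -0.821, -1236.425],
       [   -0.006,     0.827,     0.562,   973.794],
       [    0.   ,     0.   ,     0.   ,     1.   ]])}
```

View pics/scene0.png

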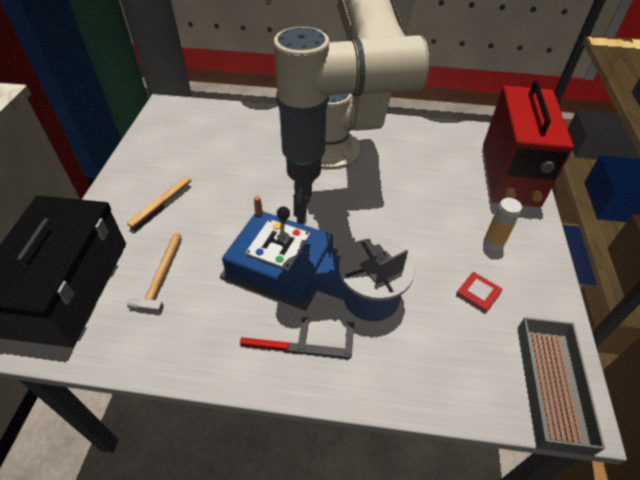

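View pics/side0.png

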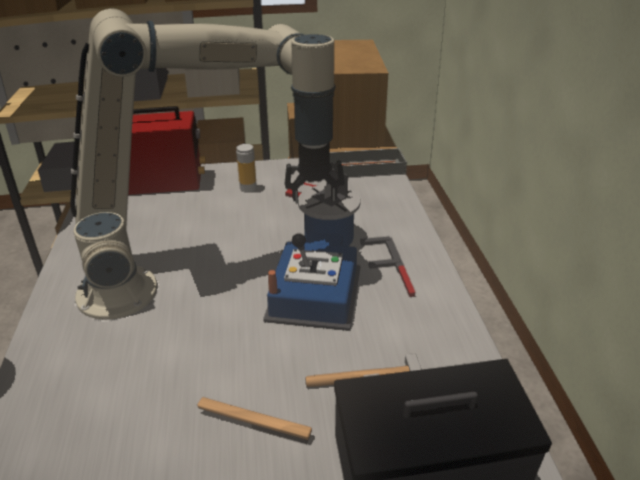

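Scene view: the green disc is at about (280,259) and blue at (262,252), both on the far side. Red (296,233) and yellow (277,226) are on the near side, and the knob is at (283,213). In the side view red is at (297,256), green (335,260), yellow (292,270), blue (332,273) and the knob (299,240). Green therefore marks the far-left slot (+x, +y).

```bash
cat > h.py <<'E'
import cv2,numpy as np
from cell import arm
from scipy.spatial.transform import Rotation as R
np.set_printoptions(precision=2,suppress=True)
def ray(n,uv,m=None):
    m=m or arm.camera_model(n)
    q=cv2.undistortPoints(np.array([[uv]],float),m["camera_matrix"],m["dist_coeffs"])[0,0]
    P=m["pose"]; d=P[:3,:3]@np.array([q[0],-q[1],-1]); return P[:3,3],d/np.linalg.norm(d)
def plane(o,d,z): return o+d*(z-o[2])/d[2]
def cross(r):
    A=sum(np.eye(3)-np.outer(d,d) for o,d in r); b=sum((np.eye(3)-np.outer(d,d))@o for o,d in r)
    return np.linalg.solve(A,b)
def blob(p,name,near,rad=14):
    h=cv2.cvtColor(p,cv2.COLOR_RGB2HSV).astype(int); H,S,V=h[...,0],h[...,1],h[...,2]
    c=dict(red=((H<8)|(H>172))&(S>130)&(V>90),yellow=(H>15)&(H<32)&(S>110)&(V>110),green=(H>40)&(H<90)&(S>90)&(V>50),
      blue=(H>95)&(H<125)&(S>110)&(V>60),black=(V<55))[name]
    yy,xx=np.mgrid[:480,:640]; c=c&((xx-near[0])**2+(yy-near[1])**2<rad**2)
    n,l,st,ce=cv2.connectedComponentsWithStats(c.astype(np.uint8))
    if n<2: return None,0
    k=1+np.argmax(st[1:,4]); return ce[k],st[k,4]
E
python3 - <<'E'
from h import *
S=dict(scene=dict(green=(280,259),blue=(262,252),red=(296,233),yellow=(277,226),black=(283,212)),
 side=dict(green=(335,260),blue=(332,273),red=(297,256),yellow=(292,270),black=(299,240)))
rays={}
for n in S:
    p=np.load(f"pics/{n}0.npz")["p"]
    for c,uv in S[n].items():
        b,a=blob(p,c,uv,8 if c!="black" else 10); print(n,c,b,a)
        if b is None: continue
        r=ray(n,b); rays.setdefault(c,[]).append(r); print("   z100",plane(*r,100))
for c,r in rays.items(): print(c,cross(r))
print(R.from_quat(arm.read_state()["tcp_rot"]).as_matrix())
crop=cv2.resize(cv2.imread("pics/scene0.png")[190:320,200:420],None,fx=3.6,fy=3.6,interpolation=cv2.INTER_CUBIC); cv2.imwrite("pics/c1.png",crop)
E
```

```text
scene green [279.  258.5] 30
   z100 [594.07 -60.27 100.  ]
scene blue [259.13 251.29] 31
   z100 [ 577.88 -115.69  100.  ]
scene red [295.9  231.97] 30
   z100 [497.83 -32.53 100.  ]
scene yellow [277.   225.36] 36
   z100 [481.34 -87.35 100.  ]
scene black [282.89 213.93] 120
   z100 [436.43 -79.41 100.  ]
side green [334.57 258.71] 21
   z100 [592.67 -63.38 100.  ]
side blue [331.38 272.57] 21
   z100 [ 576.25 -120.34  100.  ]
side red [296.96 255.62] 24
   z100 [497.11 -36.76 100.  ]
side yellow [292.5 269. ] 28
   z100 [480.67 -92.65 100.  ]
side black [299.11 240.97] 145
   z100 [509.02  29.84 100.  ]
green [592.9  -60.72  98.19]
blue [ 576.39 -116.54   97.44]
red [496.85 -33.13  97.96]
yellow [480.22 -88.25  97.49]
black [501.1  -64.82 166.35]
[[-1. -0. -0.]
 [ 0. -0. -1.]
 [ 0. -1.  0.]]
```

View pics/c1.png

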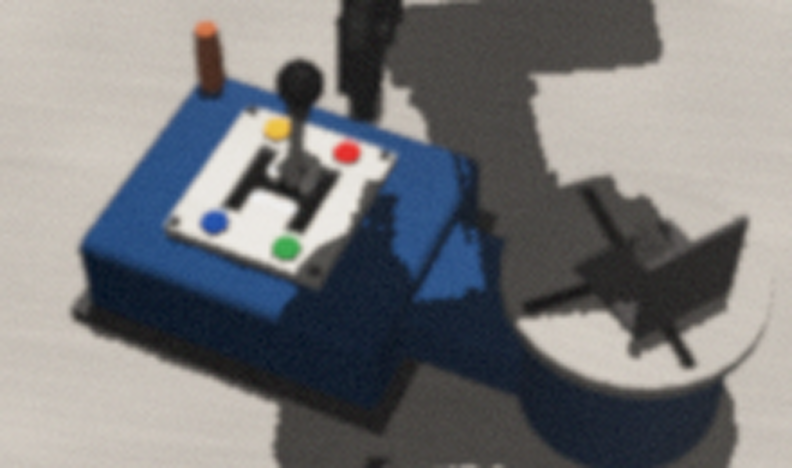

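Fit from the discs: the gate centre is about (536.6, -74.7), its x axis is turned -16°, and the knob is at gate (-37, 0). I'll shut the fingers, align them with the gate and go above the near side of the knob.

Request:
move_arm(deltas=[-1, 1.8, 0, 1.05, 3.2, -1, 3.6, 0, 2.1, 6.4, -1, 5.4, 0, 3.15, 9.6, -1, 7.2, 0, 4.2, 12.8, -1, 9.0, 0, 5.3, 16], force=20)

```text
time_s: 0.52
ee_pos: [458.4, -53.3, 230.1]
tcp_rot: [-0.098, -0.7, 0.7, 0.1]
force: [0.5, 0.4, -0.4]
grip_width: 0.302
```

Request:
move_arm(deltas=[-1, 0, 0, 0, 0, -1, 0, 0, 0, 0, -1, 0, 0, 0, 0])

```text
time_s: 0.77
ee_pos: [458.5, -53.2, 230.0]
tcp_rot: [-0.098, -0.7, 0.7, 0.1]
force: [1.2, -0.3, -0.7]
grip_width: 0.004
```

```bash
cat >> h.py <<'E'
C=np.array([536.6,-74.7]); a=np.deg2rad(-16.0); G=np.array([[np.cos(a),np.sin(a)],[-np.sin(a),np.cos(a)]])
def gate(w): return np.r_[G@(np.asarray(w)[:2]-C),w[2]]
def tell():
    s=arm.read_state(); print("t",s["time_s"],"tcp gate",gate(s["ee_pos"]),"F gate",np.r_[G@s["force"][:2],s["force"][2]],"grip",s["grip_width"])
    M=R.from_quat(s["tcp_rot"]).as_matrix(); print("tool x in gate",G@M[:2,0],"yz",M[2,1]); return s
E
python3 - <<'E'
from h import *
tell()
m=arm.camera_model("wrist"); p,d=arm.camera("wrist"); cv2.imwrite("pics/w1.png",p[:,:,::-1])
print(m["pose"],m["camera_matrix"])
for c in("green","blue","red","yellow"):
    b,ar=blob(p,c,(320,240),900); 
    if b is not None: print(c,b,ar,gate(plane(*ray("wrist",b,m),98.5)))
E
```

```text
t 0.7667 tcp gate [-81.    -0.88 230.03] F gate [ 1.27  0.06 -0.65] grip 0.003824533549483219
tool x in gate [-1.  0.] yz -0.9999960468677485
[[  -0.96   -0.27   -0.08  438.19]
 [   0.28   -0.92   -0.28 -124.94]
 [   0.     -0.29    0.96  372.27]
 [   0.      0.      0.      1.  ]] [[390.19   0.   325.32]
 [  0.   390.19 240.13]
 [  0.     0.     1.  ]]
green [151.7  267.36] 594 [49.93 29.92 98.5 ]
blue [210.31 179.32] 39703 [ -0.72 -36.16  98.5 ]
red [ 20.59 293.23] 1845 [159.1   51.72  98.5 ]
yellow [280.38 190.7 ] 704 [-49.79 -27.77  98.5 ]
```

View pics/w1.png

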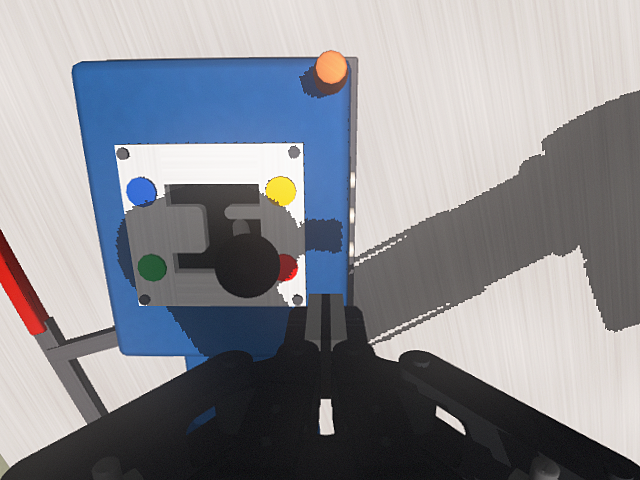

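The wrist view shows green (152,267), yellow (280,191), the knob at (247,265) and the shut fingertips at (325,300). The green and yellow fits agree with the gate frame to about 1 mm. The nozzle at (330,66) is well clear. Next I go down on the near side and push towards +x.

Request:
move_arm(deltas=[-1, 0.1, 2.1, 0, 0, -1, 0.2, 4.2, 0, 0, -1, 0.2, 6.3, -0.1, 0, -1, 0.2, 8.2, -0.1, 0, -1, 0.2, 8.2, -0.1, 0])

```text
time_s: 1.23
ee_pos: [454.7, -51.1, 143.9]
tcp_rot: [-0.095, -0.7, 0.701, 0.103]
force: [-0.8, -0.1, -0.3]
grip_width: 0.002
```

Run:
```python
from h import *
tell()
import h
m=arm.camera_model("wrist"); p,d=arm.camera("wrist"); cv2.imwrite("pics/w2.png",p[:,:,::-1])
r=ray("scene",(282.89,213.9)); 
m["pose"]
m1=dict(m); 
print(m["pose"])
```

```text
t 1.2333 tcp gate [-85.23   0.06 143.88] F gate [-0.71 -0.31 -0.32] grip 0.0018331193114809255
tool x in gate [-1.  0.] yz -0.999939031134451
[[  -0.96   -0.27   -0.07  435.59]
 [   0.28   -0.92   -0.28 -122.86]
 [   0.01   -0.29    0.96  286.32]
 [   0.      0.      0.      1.  ]]
```

View pics/w2.png

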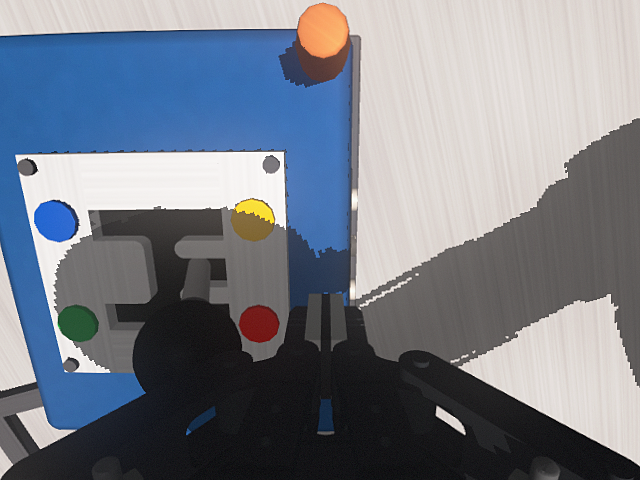

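The knob is at (188,352) and the finger sits beside it at (325,305), about level in gate y with a clear gap. I push +x gently.

Request:
move_arm(deltas=[-1, -0.4, 0, 0, 0, -1, -0.8, 0, 0, 0, -1, -1.2, 0, 0, 0, -1, -1.6, 0, 0, 0, -1, -2.0, 0, 0, 0])

```text
time_s: 1.7
ee_pos: [475.6, -57.0, 146.7]
tcp_rot: [-0.096, -0.7, 0.701, 0.101]
force: [-2.3, 0.9, 2.0]
grip_width: -0.003
```

Request:
move_arm(deltas=[-1, -0.4, 0, 0, 0, -1, -0.8, 0, 0, 0, -1, -1.2, 0, 0, 0, -1, -1.6, 0, 0, 0, -1, -1.9, 0, 0, 0])

```text
time_s: 2.12
ee_pos: [495.2, -62.7, 147.7]
tcp_rot: [-0.097, -0.699, 0.701, 0.1]
force: [-2.8, 1.2, 7.0]
grip_width: 0.0
```

```bash
cat >> h.py <<'E'
def knob(p,uvguess,n="scene",rad=14):
    b,a=blob(p,"black",uvguess,rad); return b,a
def look(tag,zs=None):
    out={}
    for n in("scene","side"):
        p,d=arm.camera(n); u,v,w,h=dict(scene=(200,160,150,140),side=(240,190,150,120))[n]
        out[n]=p; cv2.imwrite(f"pics/{n}_{tag}.png",p[:,:,::-1])
        c=cv2.resize(p[v:v+h,u:u+w,::-1],(450,int(450*h/w)),interpolation=cv2.INTER_CUBIC); out[n+"c"]=c
    H=max(out["scenec"].shape[0],out["sidec"].shape[0]); 
    pad=lambda c: cv2.copyMakeBorder(c,0,H-c.shape[0],0,0,cv2.BORDER_CONSTANT)
    I=np.hstack([pad(out["scenec"]),pad(out["sidec"])]); I=cv2.resize(I,(800,int(H*800/900))); cv2.imwrite(f"pics/look_{tag}.png",I)
E
python3 - <<'E'
from h import *
tell(); look("a")
E
```

```text
t 2.1167 tcp gate [-43.14   0.12 147.69] F gate [-3.04  0.37  7.01] grip 2.237810807517652e-05
tool x in gate [-1.  0.] yz -0.9999857399119249
```

View pics/look_a.png

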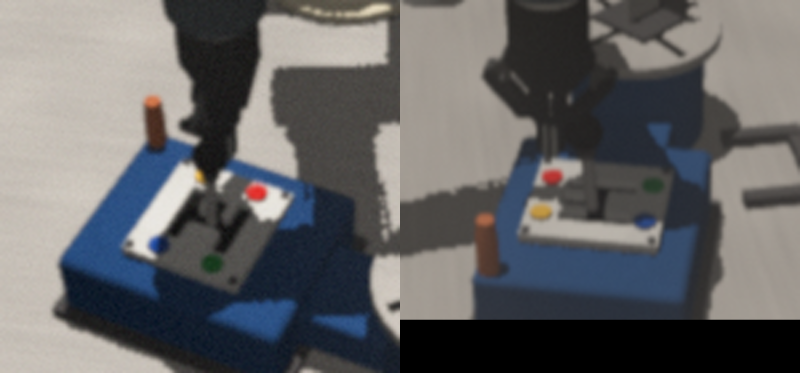

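In the side crop the finger is at (548,140) and the knob at (585,130), touching. The knob is around gate x = -11. I push another 11 mm, slowly.

Request:
move_arm(deltas=[-1, -0.3, 0, 0, 0, -1, -0.6, 0, 0, 0, -1, -0.8, 0, 0, 0, -1, -1.0, 0, 0, 0, -1, -1.1, 0, 0, 0])

```text
time_s: 2.63
ee_pos: [506.8, -66.0, 148.1]
tcp_rot: [-0.098, -0.699, 0.701, 0.1]
force: [-1.4, 0.6, 4.5]
grip_width: -0.006
```

Run:
```python
from h import *
s=tell()
for n,g in(("side",(312,238)),("scene",(288,216))):
    p,d=arm.camera(n); b,a=blob(p,"black",g,30); print(n,b,a)
    u,v=(250,200) if n=="side" else (225,160)
    cv2.imwrite(f"pics/b_{n}.png",cv2.resize(p[v:v+100,u:u+100,::-1],None,fx=4,fy=4,interpolation=cv2.INTER_CUBIC))
cv2.imwrite("pics/b.png",np.hstack([cv2.imread("pics/b_scene.png"),cv2.imread("pics/b_side.png")]))
```

```text
t 2.6333 tcp gate [-31.03   0.15 148.15] F gate [-1.56  0.21  4.48] grip -0.005655066465946931
tool x in gate [-1.  0.] yz -0.9999920488293332
side [314.24 230.93] 1667
scene [279.1  205.35] 682
```

View pics/b.png

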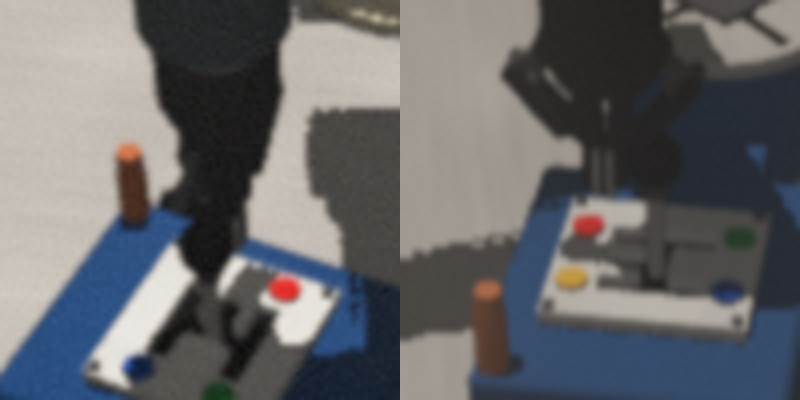

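In the side crop the knob is at (653,157) and its shaft at (655,262), which is the middle of the disc pattern (656,252). The lever is therefore in the cross channel. I go around to its right (-y) side.

Request:
move_arm(deltas=[-1, 1.6, 0, 0, 0, -1, 1.6, 0, 2.5, 0, -1, 1.6, 0, 5.0, 0, -1, -0.7, 0, 5.2, 0, -1, -3.1, 0, 5.2, 0])

```text
time_s: 3.15
ee_pos: [522.0, -125.8, 148.3]
tcp_rot: [-0.098, -0.699, 0.701, 0.1]
force: [1.7, 1.9, 0.6]
grip_width: -0.001
```

Request:
move_arm(deltas=[-1, 0, 0, 0, 0, -1, 0, 0.1, -0.4, 0, -1, 0, 0.1, -0.8, 0])

```text
time_s: 3.4
ee_pos: [523.8, -117.9, 146.4]
tcp_rot: [-0.098, -0.699, 0.701, 0.101]
force: [0.0, 0.2, -0.6]
grip_width: -0.0
```

Run:
```python
from h import *
s=tell()
print("knob est", gate(plane(*ray("side",(313.2,239.2)),175)))
m=arm.camera_model("wrist"); p,d=arm.camera("wrist"); cv2.imwrite("pics/w3.png",p[:,:,::-1])
np.save("pics/w3pose.npy",m["pose"])
```

```text
t 3.4 tcp gate [ -0.37 -45.   146.42] F gate [-0.02  0.19 -0.56] grip -0.0004337796705370752
tool x in gate [-1.  0.] yz -0.9999892721562327
knob est [  0.19  -1.13 175.  ]
```

View pics/w3.png

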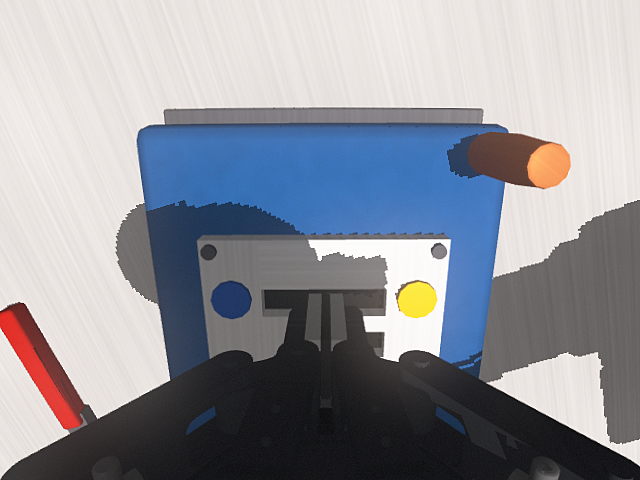

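The wrist view shows the shut fingers at (325,300), midway between the blue (231,299) and yellow (417,299) discs and clear of the plate. The knob is hidden ahead of them, estimated at gate (0,-1). I push +y.

Request:
move_arm(deltas=[-1, 0, 0, -0.4, 0, -1, 0, 0, -0.8, 0, -1, 0, 0, -1.2, 0, -1, 0, 0, -1.6, 0, -1, 0, 0, -2.0, 0])

```text
time_s: 3.87
ee_pos: [529.6, -97.6, 147.1]
tcp_rot: [-0.098, -0.699, 0.701, 0.1]
force: [-0.9, -1.4, 1.8]
grip_width: 0.001
```

Request:
move_arm(deltas=[-1, 0, 0, -0.4, 0, -1, 0, 0, -0.8, 0, -1, 0, 0, -1.2, 0, -1, 0, 0, -1.6, 0, -1, 0, 0, -2.0, 0])

```text
time_s: 4.28
ee_pos: [535.2, -78.0, 147.0]
tcp_rot: [-0.098, -0.699, 0.701, 0.1]
force: [-0.8, -1.0, 1.0]
grip_width: 0.002
```

Run:
```python
from h import *
s=tell()
for n,g in(("side",(312,238)),("scene",(288,216))):
    p,d=arm.camera(n)
    u,v=(250,180) if n=="side" else (235,160)
    cv2.imwrite(f"pics/b_{n}.png",cv2.resize(p[v:v+100,u:u+100,::-1],None,fx=4,fy=4,interpolation=cv2.INTER_CUBIC))
cv2.imwrite("pics/d.png",np.hstack([cv2.imread("pics/b_scene.png"),cv2.imread("pics/b_side.png")]))
```

```text
t 4.2833 tcp gate [ -0.42  -3.56 146.98] F gate [-0.45 -1.19  1.02] grip 0.001838178279236628
tool x in gate [-1.  0.] yz -0.9999917257359454
```

View pics/d.png

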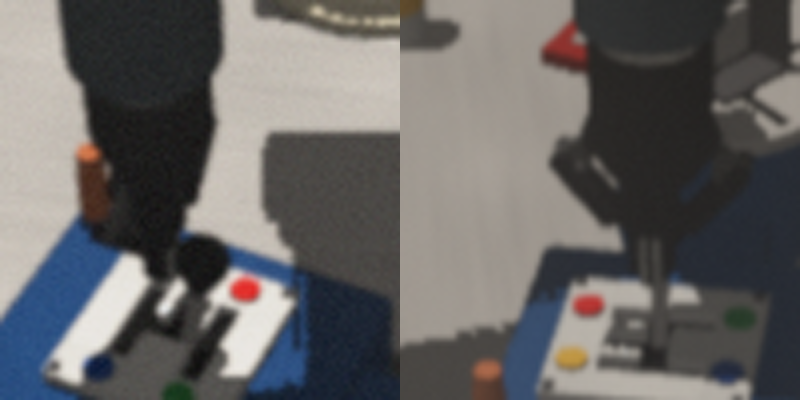

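In the scene crop the knob is at (202,262) with the finger touching its right side at (160,262), and the shaft is moving along the channel. I continue.

Request:
move_arm(deltas=[-1, 0, 0, -0.4, 0, -1, 0, 0, -0.8, 0, -1, 0, 0, -1.2, 0, -1, 0, 0, -1.6, 0, -1, 0, 0, -1.9, 0])

```text
time_s: 4.8
ee_pos: [540.4, -58.9, 146.5]
tcp_rot: [-0.097, -0.699, 0.701, 0.1]
force: [-1.6, -1.7, -0.9]
grip_width: -0.0
```

```bash
cat >> h.py <<'E'
def ballscene(g):
    p,d=arm.camera("scene"); cv2.imwrite("pics/last.png",p[:,:,::-1])
    gr=cv2.cvtColor(p,cv2.COLOR_RGB2GRAY); u,v=g; w=26
    roi=cv2.resize(gr[v-w:v+w,u-w:u+w],None,fx=4,fy=4,interpolation=cv2.INTER_CUBIC)
    c=cv2.HoughCircles(roi,cv2.HOUGH_GRADIENT,1,20,param1=60,param2=12,minRadius=20,maxRadius=34)
    cs=[] if c is None else c[0]
    for x,y,r in cs[:4]:
        uv=(u-w+x/4,v-w+y/4); print("circle",uv,r,gate(plane(*ray("scene",uv),168)))
    o=cv2.cvtColor(roi,cv2.COLOR_GRAY2BGR)
    for x,y,r in cs[:2]: cv2.circle(o,(int(x),int(y)),int(r),(0,0,255),1)
    cv2.imwrite("pics/hough.png",o)
E
python3 - <<'E'
from h import *
tell(); print("prev ball",gate(plane(*ray("scene",(285.5,225.5)),172))); ballscene((292,226))
E
```

```text
t 4.8 tcp gate [ -0.65  16.23 146.52] F gate [-1.09 -2.06 -0.89] grip -0.0003318298314687077
tool x in gate [-1.  0.] yz -0.9999899142791503
prev ball [ -0.05  26.37 172.  ]
circle (np.float32(293.625), np.float32(228.375)) 27.8 [ -2.86  47.45 168.  ]
circle (np.float32(277.125), np.float32(236.375)) 29.0 [ 37.92  21.94 168.  ]
circle (np.float32(295.875), np.float32(214.875)) 30.0 [-47.6   32.37 168.  ]
circle (np.float32(284.375), np.float32(240.125)) 32.3 [ 41.57  43.68 168.  ]
```

Request:
move_arm(deltas=[-1, 0, 0, -0.15, 0, -1, 0, 0, -0.3, 0, -1, 0, 0, -0.45, 0, -1, 0, 0, -0.6, 0, -1, 0, 0, -0.6, 0])

```text
time_s: 5.27
ee_pos: [542.4, -52.5, 146.6]
tcp_rot: [-0.097, -0.7, 0.701, 0.1]
force: [0.0, -0.9, -0.6]
grip_width: -0.001
```

Run:
```python
from h import *
tell(); ballscene((294,228))
p,d=arm.camera("side"); A=cv2.resize(cv2.imread("pics/last.png")[170:270,240:340],None,fx=4,fy=4,interpolation=cv2.INTER_CUBIC)
B=cv2.resize(p[170:270,270:370,::-1],None,fx=4,fy=4,interpolation=cv2.INTER_CUBIC); cv2.imwrite("pics/e.png",np.hstack([A,B]))
```

```text
t 5.2667 tcp gate [ -0.55  22.89 146.56] F gate [ 0.26 -0.86 -0.56] grip -0.0010612693662969577
tool x in gate [-1.  0.] yz -0.9999920970211174
circle (np.float32(273.375), np.float32(232.625)) 29.0 [ 30.65   7.81 168.  ]
circle (np.float32(293.375), np.float32(229.625)) 33.4 [  1.21  48.72 168.  ]
circle (np.float32(274.125), np.float32(248.125)) 25.2 [ 74.63  32.52 168.  ]
```

View pics/e.png

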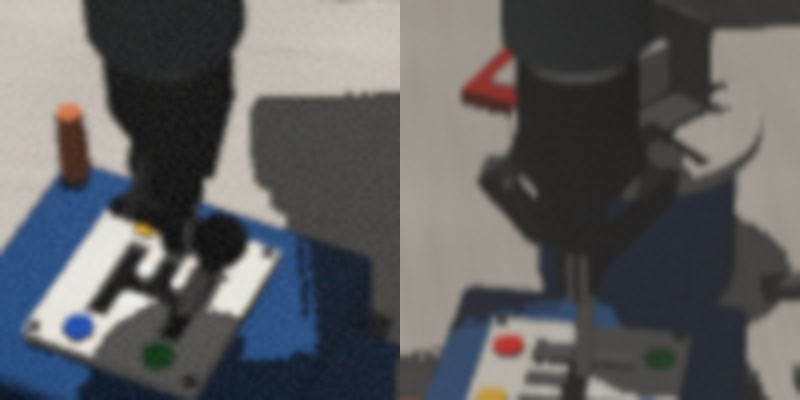

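In the scene crop the knob is at (218,240), about gate (1,50), with the shaft at the left column and the finger at (178,240). That is at the column stop to within a few mm. I back off and go around to its near side.

Request:
move_arm(deltas=[-1, 0, 0, 1.0, 0, -1, 0, 0, 1.8, 0, -1, 2.0, 0, 1.8, 0, -1, 4.2, 0, 1.8, 0, -1, 5.2, 0, 1.8, 0])

```text
time_s: 5.78
ee_pos: [485.7, -56.0, 147.0]
tcp_rot: [-0.098, -0.7, 0.7, 0.1]
force: [-0.2, -0.4, 0.2]
grip_width: -0.001
```

Request:
move_arm(deltas=[-1, 0, 0, -0.5, 0, -1, 0, 0, -1.7, 0, -1, 0, 0, -3.2, 0, -1, 0, 0, -4.6, 0, -1, 0, 0, -4.6, 0])

```text
time_s: 6.2
ee_pos: [500.2, -9.7, 146.9]
tcp_rot: [-0.097, -0.7, 0.7, 0.099]
force: [0.7, -0.1, 0.4]
grip_width: 0.0
```

Run:
```python
from h import *
tell()
m=arm.camera_model("wrist"); p,d=arm.camera("wrist"); cv2.imwrite("pics/w4.png",p[:,:,::-1]); np.save("pics/w4.npy",m["pose"])
gr=cv2.cvtColor(p,cv2.COLOR_RGB2GRAY)
print("ball scene",gate(plane(*ray("scene",(294.5,230)),165.5)))
```

```text
t 6.2 tcp gate [-52.9   52.49 146.91] F gate [0.65 0.1  0.43] grip 0.00024535325864901103
tool x in gate [-1. -0.] yz -0.9999966273076039
ball scene [ -0.82  50.78 165.5 ]
```

View pics/w4.png

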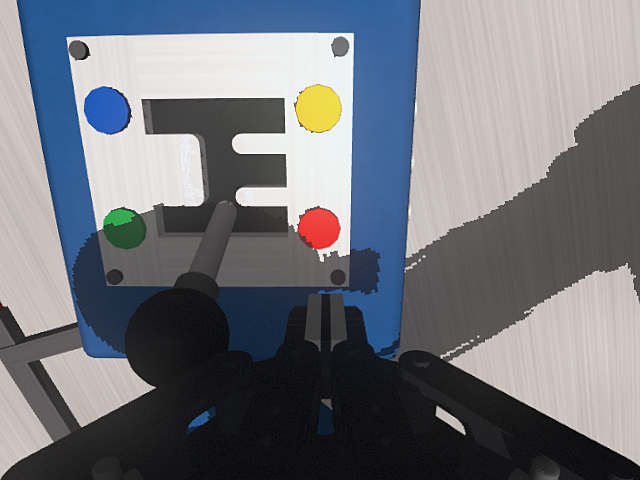

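The wrist view shows the knob at (178,338) and the shaft base at (225,210), in the channel at the left column in line with the green slot. The finger at (325,310) is behind it at matching y. I push +x into the green slot.

Request:
move_arm(deltas=[-1, -0.4, 0, 0, 0, -1, -0.8, 0, 0, 0, -1, -1.2, 0, 0, 0, -1, -1.6, 0, 0, 0, -1, -2.0, 0, 0, 0])

```text
time_s: 6.67
ee_pos: [519.4, -16.5, 146.7]
tcp_rot: [-0.097, -0.7, 0.701, 0.1]
force: [-0.4, 0.1, 0.7]
grip_width: 0.001
```

Request:
move_arm(deltas=[-1, -0.4, 0, 0, 0, -1, -0.8, 0, 0, 0, -1, -1.2, 0, 0, 0, -1, -1.6, 0, 0, 0, -1, -2.0, 0, 0, 0])

```text
time_s: 7.08
ee_pos: [538.9, -22.2, 146.7]
tcp_rot: [-0.097, -0.7, 0.701, 0.1]
force: [-0.8, -0.1, 1.4]
grip_width: -0.001
```

Request:
move_arm(deltas=[-1, -0.4, 0, 0, 0, -1, -0.8, 0, 0, 0, -1, -1.2, 0, 0, 0, -1, -1.6, 0, 0, 0, -1, -1.9, 0, 0, 0])

```text
time_s: 7.5
ee_pos: [557.3, -27.7, 146.1]
tcp_rot: [-0.097, -0.7, 0.701, 0.1]
force: [-1.5, 0.3, -1.6]
grip_width: -0.0
```

Run:
```python
from h import *
tell()
p0,d=arm.camera("scene");p,d=arm.camera("side"); A=cv2.resize(p0[180:280,240:340,::-1],None,fx=4,fy=4,interpolation=cv2.INTER_CUBIC)
B=cv2.resize(p[180:280,280:380,::-1],None,fx=4,fy=4,interpolation=cv2.INTER_CUBIC); cv2.imwrite("pics/f.png",np.hstack([A,B]))
```

```text
t 7.5 tcp gate [  6.89  50.92 146.15] F gate [-1.49 -0.17 -1.64] grip -0.0003883978058201142
tool x in gate [-1.  0.] yz -0.9999898747853279
```

View pics/f.png

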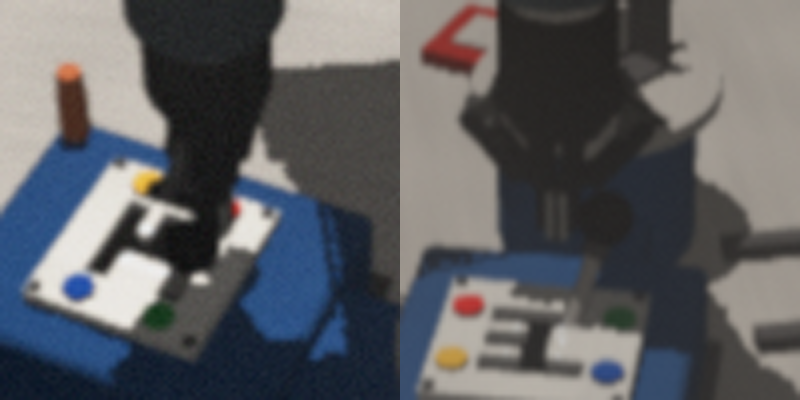

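The side crop shows the knob at (604,218), roughly gate x = 37, tilting into the green slot with the finger at (558,215) behind it. This was my twelfth view, so I finish numerically. Now a slow final push.

Request:
move_arm(deltas=[-1, -0.2, 0, 0, 0, -1, -0.4, 0, 0, 0, -1, -0.6, 0, 0, 0, -1, -0.8, 0, 0, 0, -1, -1.0, 0, 0, 0])

```text
time_s: 8.02
ee_pos: [567.2, -30.4, 146.2]
tcp_rot: [-0.097, -0.7, 0.701, 0.1]
force: [-0.9, 0.0, -0.5]
grip_width: 0.002
```

```bash
cat >> h.py <<'E'
def ball2():
    # ball by Hough in the scene and side pictures, kept near where a ball in the left column can be
    for n,g in(("scene",(288,248)),("side",(333,236))):
        p,d=arm.camera(n); np.savez(f"pics/{n}_l.npz",p=p,d=d)
        gr=cv2.cvtColor(p,cv2.COLOR_RGB2GRAY); u,v=g; w=24
        roi=cv2.resize(gr[v-w:v+w,u-w:u+w],None,fx=4,fy=4,interpolation=cv2.INTER_CUBIC)
        c=cv2.HoughCircles(roi,cv2.HOUGH_GRADIENT,1,20,param1=50,param2=10,minRadius=22,maxRadius=34)
        for x,y,r in ([] if c is None else c[0][:5]):
            uv=(u-w+x/4,v-w+y/4); print(n,np.array(uv),r,gate(plane(*ray(n,uv),159)))
E
python3 - <<'E'
from h import *
tell(); ball2()
E
```

```text
t 8.0167 tcp gate [ 17.25  51.01 146.21] F gate [-0.84 -0.2  -0.55] grip 0.002267333000370926
tool x in gate [-1.  0.] yz -0.9999921647712796
scene [272.88 250.88] 30.1 [ 77.13  29.77 159.  ]
scene [299.38 236.62] 32.3 [  9.05  68.75 159.  ]
scene [286.12 244.62] 28.9 [ 46.08  50.25 159.  ]
scene [303.12 233.12] 27.7 [ -5.4   72.34 159.  ]
scene [307.12 259.62] 33.4 [ 67.78 116.83 159.  ]
```

The knob is at about x = 46. I creep on until the stop shows as a force rise.

Request:
move_arm(deltas=[-1, -0.1, 0, 0, 0, -1, -0.2, 0, 0, 0, -1, -0.25, 0, 0, 0, -1, -0.3, 0, 0, 0])

```text
time_s: 8.45
ee_pos: [570.0, -31.3, 146.1]
tcp_rot: [-0.097, -0.7, 0.701, 0.1]
force: [-3.5, 0.2, -1.5]
grip_width: 0.0
```

Request:
move_arm(deltas=[-1, -0.1, 0, 0, 0, -1, -0.15, 0, 0, 0, -1, -0.2, 0, 0, 0])

```text
time_s: 8.7
ee_pos: [571.2, -31.7, 145.8]
tcp_rot: [-0.097, -0.7, 0.701, 0.101]
force: [-5.6, 2.3, 0.5]
grip_width: 0.001
```

Run:
```python
from h import *
tell(); ball2()
```

```text
t 8.7 tcp gate [ 21.4   50.9  145.78] F gate [-6.01  0.66  0.55] grip 0.0012601569212454431
tool x in gate [-1.  0.] yz -0.9999810935047199
scene [272.88 250.62] 30.1 [ 76.43  29.4  159.  ]
scene [302.38 233.12] 29.0 [ -4.63  70.63 159.  ]
scene [280.88 261.62] 24.3 [ 98.91  62.39 159.  ]
scene [270.12 256.62] 22.9 [ 95.8   31.99 159.  ]
scene [286.12 247.12] 32.2 [ 53.28  53.8  159.  ]
```

The force rose to 6 N with less travel than commanded, so the lever is at its stop. I withdraw towards -x and go up.

Request:
move_arm(deltas=[-1, 1.0, 0, 0, 0, -1, 2.5, 0, 0, 0, -1, 4.5, 0, 0, 0, -1, 6.5, -1.0, 0, 0, -1, 8.0, -3.0, 0, 0])

```text
time_s: 9.22
ee_pos: [493.1, -9.5, 175.1]
tcp_rot: [-0.096, -0.699, 0.701, 0.102]
force: [0.8, 0.8, 0.2]
grip_width: -0.001
```

Request:
move_arm(deltas=[-1, 2.0, -2.5, 0, 0, -1, 4.0, -5.0, 0, 0, -1, 6.0, -7.0, 0, 0, -1, 8.0, -7.0, 0, 0, -1, 8.0, -7.0, 0, 0])

```text
time_s: 9.63
ee_pos: [416.5, 13.4, 248.6]
tcp_rot: [0.098, 0.701, -0.7, -0.099]
force: [-0.5, 0.4, -0.2]
grip_width: 0.001
```

Run:
```python
from h import *
tell(); ball2()
rs=[]
for n,g in(("scene",(286,246)),("side",(335,236))):
    p=np.load(f"pics/{n}_l.npz")["p"]
    b,a=blob(p,"black",g,11); print(n,b,a); rs.append(ray(n,b))
    v=cv2.cvtColor(p,cv2.COLOR_RGB2HSV)[...,2][g[1]-16:g[1]+18:2,g[0]-18:g[0]+18:2]; print(v)
print(gate(cross(rs)))
```

```text
t 9.6333 tcp gate [-139.72   51.63  248.61] F gate [-0.57  0.28 -0.25] grip 0.0012469823178521907
tool x in gate [-1. -0.] yz -0.9999980954868597
scene [273.12 249.38] 25.2 [ 72.66  28.14 159.  ]
scene [280.38 261.12] 25.2 [ 98.04  60.62 159.  ]
scene [292.38 255.38] 28.6 [ 70.43  79.01 159.  ]
scene [285.38 246.38] 27.8 [ 51.88  51.07 159.  ]
scene [287.12 230.88] 24.3 [  4.22  32.41 159.  ]
side [322.62 246.88] 23.9 [ 24.94  -8.12 159.  ]
side [320.88 252.88] 22.4 [ 24.55 -34.02 159.  ]
scene [284.59 244.23] 175
[[228 221 174 161 192 216 228 228 230 227 229 229 224 154  90  85  76  70]
 [227 189  80  66 124 218 216 209 224 229 229 229 192  94  85  90  82  82]
 [212 111  38  53 175 223 160  94 134 204 227 221 142  83  83  82  86  83]
 [158  50  35 126 228 193  72  37  92 211 213 139  85  81  81  82  86  85]
 [ 74  37  36 122 194 111  42  33  93 178 144  63  69  77  81  84  83  82]
 [ 41  36  34  46  65  46  26  33  32  39  41  31  31  73  81  84  84  83]
 [ 36  86 114  75  47  30  28  31  39  40  28  31  51  79  82  83  83  81]
 [ 88 209 228 216 165  62  26  28  33  38  31  27  57  
[... 1319 characters left out ...]
]
 [113 111 106 102  87  86  56  43  45  47  45  43  42  54  56  55  55  52]
 [113 113 112 112 111 110  78  42  43  43  43  41  42  54  55  55  55  53]
 [112 114 113 113 112 111  97  46  42  40  40  44  48  55  55  55  55  54]
 [108 108 109 110 110 111  87  51  45  44  59  76  56  54  56  56  54  56]
 [ 66  69  76  85  97 109  86  65  53  54  96  92  62  59  58  56  58  68]
 [ 54  55  56  55  63  90 111  85  66  90 110 108 102  95  91  87  89  90]
 [ 55  55  55  56  56  65 115  88  88 111 111 110 110 110 108 109 109 109]
 [ 58  56  57  57  57  85 115  82 105 111 110 111 110 109 109 110 110 109]
 [ 77  75  71  71  92 120 104 101 132 120  99  94  99 109 110 109 110 109]]
[ 49.73  46.6  159.94]
```

Run:
```python
from h import *
k=gate(cross([ray("scene",(285.4,246.2)),ray("side",(336.5,236.3))])); print("knob",k)
v=k-[0,0,20]; print("tilts approx",np.arctan2(v[0],v[2]),np.arcsin(v[0]/155),np.arctan2(v[1],v[2]),np.arcsin(v[1]/155))
a=np.load("pics/scene0.npz")["p"].astype(int); b=np.load("pics/scene_l.npz")["p"].astype(int)
D=np.abs(a-b).max(2)
for n,(x,y,w,h) in dict(nozzle=(252,194,12,22),brush=(125,175,70,55),hammer=(125,230,60,85),can=(482,195,42,65),magnet=(455,270,50,45),clamp=(238,315,120,45),bracket=(355,240,56,45)).items(): print(n,np.mean(D[y:y+h,x:x+w]>40))
s=tell(); print(s["dq"])
```

```text
knob [ 50.98  49.55 155.92]
tilts approx 0.358849444708317 0.3351597267705346 0.34954654402612745 0.32535645208401054
nozzle 0.0
brush 0.0
hammer 0.0
can 0.0
magnet 0.0
clamp 0.09555555555555556
bracket 0.2976190476190476
t 9.7333 tcp gate [-138.61   51.47  246.74] F gate [-0.2  -0.28  0.3 ] grip 0.0006820408316916888
tool x in gate [-1.  0.] yz -0.9999911062100852
[-0.01  0.04  0.    0.   -0.    0.01]
```

The knob is home at (51, 50, 156). The clamp and bracket patches differ only where the arm's shadow used to lie, and the arm never went near either of them.

```bash
python3 -c "
from cell import arm
print(arm.sign_off())"
```

```text
the job is handed in; nothing more can be done
None
```

I pushed the lever with the backs of the shut fingers: out of park, along the cross channel to the left column, then into the far-left (+x, +y) slot with the green disc. I then withdrew the hand and handed the job in; the clock read about 9.7 s and the hand-in reported no verdict.

- **Lever position:** with the hand away, the two-view check put the knob at gate (51, 50, 156) mm, against the expected 50, 50 and about 158. That is roughly 0.34 rad along the slot and 0.35 rad to the column, both above the required 0.28 and 0.30.
- **Forces:** the largest reading I saw was about 7 N, and the final push ended at about 6 N against the stop.
- **Other objects:** the nozzle, brush, hammer, can and magnet show no change between the first and last scene pictures.
- **Checks that disagreed:**
  - The picture comparison did flag the clamp (10% of pixels) and the bracket (30%). I put this down to the arm's shadow moving, since the arm never came near either, but I did not check it separately.
  - The automatic circle finder for the knob was unreliable, with many false circles and no true hit in the side view. I took the last knob position from brightness values in both pictures instead.

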